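# Set the forms printer for multi-part delivery notes

### The arm

A 6-joint arm with a two-finger parallel gripper is mounted at the origin on the work surface. World frame = base frame: x ahead of the robot, y to its left, z up, the work surface at z = 0. Lengths are in m, angles in rad, forces in N, time in s.
With the tool pointing down it reaches from about 0.3 to 0.775 m from the base axis. Payload 14.6 kg.
Tool frame: the origin (TCP) lies on the front face of the gripper's body, between the roots of the fingers; the fingertips stand 73 mm ahead of it and the grasp point (between the pads) lies 54 mm ahead of it; x points along the fingers, z is the direction in which the jaws open and shut, and the axes are right-handed (so a half turn about x gives the same grasp; the last joint's range is limited). The gripper opens to 85 mm and grips with 20 to 120 N. Pads are 22 mm wide; open, the fingers measure 114 mm over their backs; the gripper's body (76 mm by 85 mm) begins 54 mm behind the grasp point. The pads swing forward as they close: fully open they stand 13 mm farther back than shut.
Start: joints at [-1.397, 0.3, 1.521, -0, 1.321, -0.067], TCP at [0.131, -0.534, 0.304] pointing down, gripper open.
Joint ranges: [-3.03, 3.03], [-0.79, 2.21], [0.23, 2.52], [-1.04, 4.18], [0, 3.07], [-2.55, 2.55]. Speed limits (rad/s): [2.22, 2.22, 2.57, 3.14, 3.14, 3.14].

### API

Orientations are given as a 3x3 rotation matrix whose columns are the frame's x, y, z axes.
In Python, from rig import robot, imaging gives the robot as it stands.
- The arm moves only by the tool apply_moves, never from a script. Its argument "steps" is a list of rows, each a list of 3 entries, a list of its own where there are three numbers: the finger opening in cm, from 0 to 8.54, then the shift along the tool's x, y, z in cm, then the turn about the tool's x in rad. In form: [[claw, [x, y, z], turn], ...]. A call has 1 to 5 rows; each row is the pose to reach, as a shift and turn from the pose measured when the call began, along the tool's axes at that moment; what a row does not reach only later rows make up. A row lasts 1/12 s, in which the tool goes at most 41.7 mm and 7.16 degrees, less where a joint would pass 70% of its speed; a pose out of reach is approached as far as the arm can. A call with a gripper value outside its range is refused whole. The fingers move at their own pace and stop on an object; "newtons" is the grip in N (left out, the last holds). Time passes only in rows, so rows that repeat a pose let the fingers close. It gives the time, the measured TCP pose, the force and the opening at its end, in the units of the state.
- robot.state(): the state, without advancing time (a new reading comes with each control period).
- imaging.read_camera(name): name is "scene" or "top" or "wrist"; returns (picture, depth): 480x640x3 uint8, red, green, blue; 480x640 float32, m along the optical axis (not along the pixel's ray), 0 where there is no reading.
- imaging.get_calibration(name): a dict with "fx", "fy", "cx", "cy" (pixels), "rvec" (rotation vector, rad) and "tvec" (3), from world to camera coordinates, as OpenCV has them. Camera axes: x right, y down, z forward; pixel columns grow to the right and rows downward; lengths in m; the calibration is good to about 2 mm. A picture is of the moment at which its call begins: read the wrist's pose just before it. get_calibration takes no time and is no camera call; for the wrist camera it gives the pose at the moment of the call.
- robot.finish_job(): hands the job in, once; it reports no verdict.
The state is a dict: "clock": time; "joints": joint angles; "qd": joint speeds; "tau": joint torques, N m; "tcp_pos": TCP position; "eef_rot": TCP orientation; "contact_force": force on the tool from outside, world axes, zero at the start; "torque": the same for the moment, N m; "grip_width": finger opening in m.
Only numpy, scipy, OpenCV 4.12 (cv2) and the standard library are available. Lean on these libraries where they do the work, as an engineer would, in place of code of your own. Each camera call takes 0.05 s, during which the arm holds its last target.

### The job

Set the storeroom's forms printer up for multi-part delivery notes: tip the green paper-release lever fully forward to the tractor side, and click the blue paper-thickness lever back to its sixth notch, the one with the long orange mark, without forcing it. With both levers set, press the white ready button right down and let it come up again. Leave everything that lies around or on the printer where it is.

Things in the scene. Friction and masses are not known exactly. Their poses are not given: they have to be found in the camera images.
- printer: Light grey impact forms printer, fixed, 280 deep (x) by 400 wide (y). Origin: centre of its underside; -x is its front, facing the robot; +y its left side seen from the robot. Tops: front ledge (x -140 to -61) z 100; side towers (|y| 95 to 200, x -65 to 140) z 125; smoked cover between them (x -43 to 83) z 145, the ribbon case on it to z 160; two tractors behind the cover, z 149.
- lever_pad (a point): Centre of the blue thumb pad of the paper-thickness lever, in a slot in the left tower (printer y 145). Pad 6 thick (x), 16 wide (y), 28 tall: in mid travel from z 135 to 163, 10 to 38 above the tower top. It swings front to back about lever_axis, 135 below it. Eight notches, 0.055 rad (7.4 mm at the pad) apart; the first is foremost. It starts in the first, second or third.
- lever_blade: The lever's springy steel blade with its pad (origin on its axis). Pushed, the pad yields at some 0.9 N per mm while the index stays in its notch. At the click force, between 6 and 13 N and unknown beforehand, with the pad 8 to 17 mm ahead of its notch, the index jumps one notch and in a tenth of a second the push drops by about 5 N. Same both ways. More than 18 N is forcing it.
- lever_axis (a point): Point on the thickness lever's swing axis (along the printer's y), inside the printer at its x 10, y 145, z 15. While something presses on the pad, its position does not tell the notch; let go, it springs back true to the notch. After one click each further one comes 7.4 mm of push later; pushed faster than 20 mm/s the lever may run through notches.
- sixth_notch (a point): Fixed point on the printer: the place of the blue pad's centre, untouched, in the sixth notch (printer x 21.1, y 145, z 149.5; axes as the printer's). First notch: x -15.8, eighth (last): x 35.8. On the tower top, just right of the slot, lie eight marks across it, one per notch: short and white, at the sixth long and orange.
- release_lever (a joint): Green paper-release lever in the right tower: 0 leaning back (friction feed); grows as it tips forward to its hard stop at 0.72 rad, leaning to the front (tractor feed). It starts at 0 to 0.15, takes about 2.5 N at the pad and stays where it is left.
- release_pad (a point): Centre of the release lever's green pad (8 thick in x, 18 wide in y, 24 tall along the lever). It turns about an axis along y at printer x 0, y -145, z 108, 52 below the pad's centre; it leans 0.36 rad back at joint 0 and 0.36 rad forward at the stop: the pad's centre goes from printer x +18 to -18 at z 157 to 160, its top at z 168 to 172.
- ready_face (a point): Centre of the face of the white round ready button when it is up (22 across, in a black collar 38 across whose top lies 9 lower), on the front ledge at printer x -95, y -130, z 121. Pressed straight down.
- ready (a joint): Travel of the ready button: 0 up, 0.005 m fully down on a hard stop; fully down takes 4 N; a spring brings it up again.
- ribbon_case: Spare ribbon cartridge, black, 75 by 105 by 14, loose on the smoked cover; origin under its centre. Bystander.
- carton_small: Small brown carton 100 by 70 by 50, loose on the bench; origin under its centre. Bystander.
- carton_white: White carton 130 by 90 by 45, loose; origin under its centre. Bystander.
- power_brick: Black power supply brick 115 by 50 by 32, loose; origin under its centre. Bystander.
- tape_roll: Roll of packing tape, 100 across, 48 high, standing on its flat side; origin under its centre. Bystander.
- battery_pack: Dark battery pack 90 by 60 by 24, loose; origin under its centre. Bystander.
- screwdriver: Screwdriver lying on the bench; origin under its middle. Bystander.

How it is judged:
On the way, in this order (a step that is already met when the one before it is completed fails the run):
1. both levers set: the blue lever untouched in its sixth notch and the green lever tipped forward (x of lever_pad in the frame of sixth_notch between -0.003 and 0.003 m and value of joint release_lever above 0.62 rad and contact force between the fingers and lever_blade below 0.3 N), for 0.3 s.
2. the ready button pressed right down with both levers set (x of lever_pad in the frame of sixth_notch between -0.003 and 0.003 m and value of joint release_lever above 0.62 rad and value of joint ready above 0.004 m), for 0.05 s.
At the end, for the whole second after the job is handed in: The blue thickness lever rests in its sixth notch (its pad within 3 mm, along the printer's x, of the sixth-notch point), the green release lever is tipped forward (joint above 0.62 of 0.72 rad), the ready button was pressed more than 4 mm after both levers were set and is up again (under 1 mm) (x of lever_pad in the frame of sixth_notch between -0.003 and 0.003 m and value of joint release_lever above 0.62 rad and value of joint ready below 0.001 m); the robot touches nothing.
It fails at once if more than 18 N on the blue thickness lever (contact force between the fingers and lever_blade above 18 N).
It fails at once if a bystander moved more than 30 mm (distance of any of ribbon_case, carton_small, carton_white, power_brick, tape_roll, battery_pack, screwdriver from where it was at the start of the episode above 0.03 m).
It also fails if it takes over 72 s, if anything falls off the work surface, if the arm or the gripper's body presses on something with over 40 N, if the wrist force passes 120 N, or if a joint passes its speed limit or range.

## Working session

There is one attempt and no reset: what is moved stays moved. The work goes in short steps, Python scripts to look and compute and a tool call to move; the robot and the scene stay as the last step left them, time stands still between calls to the robot, and variables do not carry over. Pictures are saved under pics/ and viewed, and the job is handed in when it is done.

Besides the shell and the picture viewer there is one more tool, called after "Emit:" by a JSON object that holds its "api" and its "payload". apply_moves: Moves the arm, as the interface text tells. Its arguments: {"type":"object","properties":{"steps":{"type":"array","items":{"type":"array"}},"newtons":{"type":"number"}},"required":["steps"]}

```bash
ls; mkdir -p pics; cat > h.py <<'E'
import numpy as np,cv2
from rig import robot,imaging
def K(n):
    c=imaging.get_calibration(n);R=cv2.Rodrigues(np.array(c['rvec'],float))[0];return c,R,np.array(c['tvec'],float).ravel()
def pts(n,depth):
    c,R,t=K(n);v,u=np.mgrid[0:480,0:640]
    P=np.stack([(u-c['cx'])/c['fx']*depth,(v-c['cy'])/c['fy']*depth,depth],-1)
    return (P-t)@R
def save(n,f):
    p,d=imaging.read_camera(n);cv2.imwrite('pics/'+f+'.png',p[:,:,::-1]);np.savez('pics/'+f+'.npz',p=p,d=d,W=pts(n,d));return p,d
def proj(n,X):
    c,R,t=K(n);q=R@np.array(X)+t;return c['fx']*q[0]/q[2]+c['cx'],c['fy']*q[1]/q[2]+c['cy']
def ray(n,u,v,z):
    c,R,t=K(n);d=R.T@np.array([(u-c['cx'])/c['fx'],(v-c['cy'])/c['fy'],1]);o=-R.T@t;return o+d*(z-o[2])/d[2]
E
python3 - <<'E'
from h import *
for n in('scene','top','wrist'):save(n,n+'0');c,R,t=K(n);print(n,-R.T@t,c['fx'])
s=robot.state();print(s)
E
```

```text
pics
scene [1.28102099 0.39750741 1.43516602] 577.0662306447383
top [ 0.38232034 -0.021038    1.54774341] 525.7744410539688
wrist [ 0.21199549 -0.51383396  0.37342636] 330.47554747138236
{'clock': 0.15, 'joints': array([-1.39660305e+00,  3.00366476e-01,  1.52148882e+00, -5.14443272e-06,
        1.32070958e+00, -6.65654536e-02]), 'qd': array([-0.0002668 , -0.00038245, -0.00176264, -0.00024242,  0.00059563,
       -0.00067627]), 'tau': array([ 1.24741655e-03, -5.43666816e+01, -3.61885393e+01, -7.59249133e-05,
        3.12205004e-03,  1.60847310e-05]), 'tcp_pos': array([ 0.13113396, -0.53400476,  0.30341771]), 'eef_rot': array([[-1.73408878e-04,  9.71157044e-01,  2.38440696e-01],
       [ 9.56648269e-04,  2.38440751e-01, -9.71156575e-01],
       [-9.99999527e-01,  5.96967069e-05, -9.70403449e-04]]), 'contact_force': array([-0.11494319,  1.04012878,  0.18593802]), 'torque': array([-0.0313059 , -0.01992011,  0.05555661]), 'grip_width': 0.08534576539206518}
```

View pics/scene0.png

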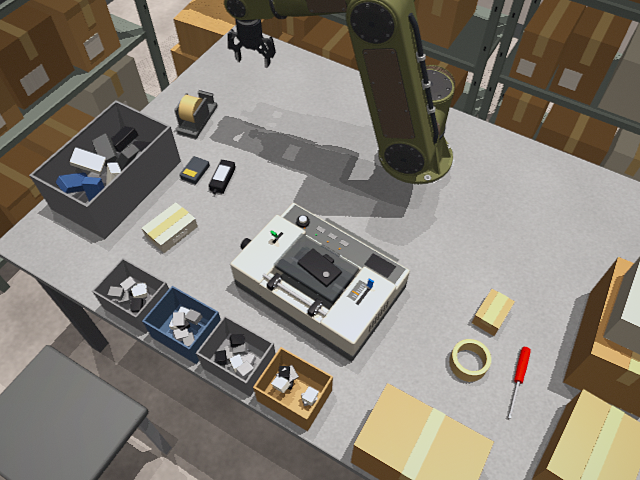

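View pics/top0.png

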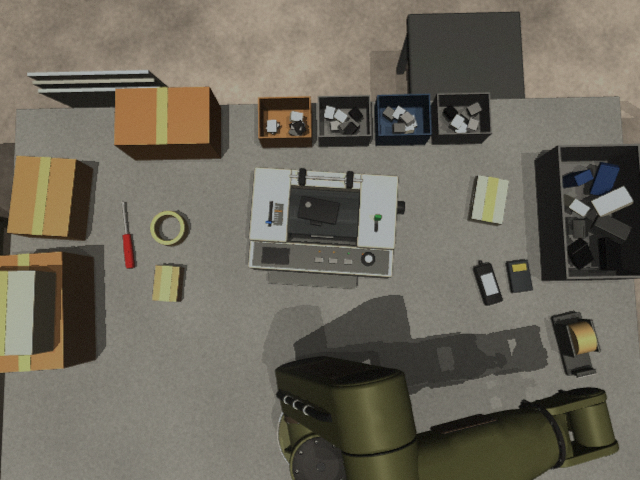

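View pics/wrist0.png

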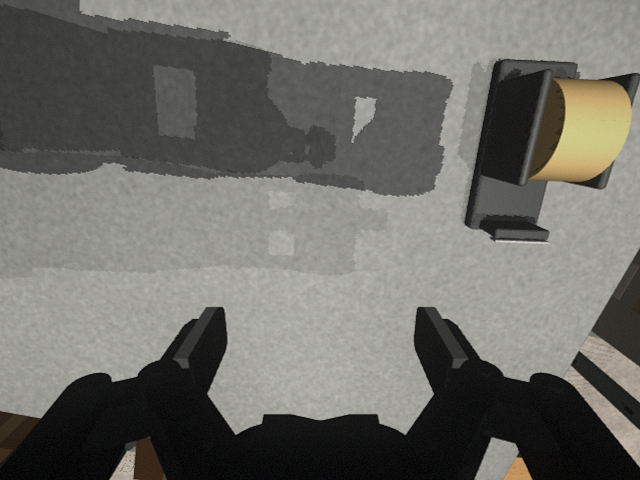

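The top view shows the printer around (324,222). The blue pad is near (270,213), the green pad near (378,217) and the white button near (368,258). Next I'll measure the printer's pose.

```bash
python3 - <<'E'
from h import *
for n in('top','scene'):
    f=np.load(f'pics/{n}0.npz');p,W=f['p'],f['W']
    hsv=cv2.cvtColor(p,cv2.COLOR_RGB2HSV)
    box=(W[...,0]>0.25)&(W[...,0]<0.75)&(abs(W[...,1])<0.35)
    for nm,lo,hi in(('blue',(100,120,60),(130,255,255)),('green',(45,100,50),(90,255,255)),('orange',(5,150,120),(20,255,255))):
        m=(cv2.inRange(hsv,lo,hi)>0)&box&(W[...,2]>0.09)
        v,u=np.nonzero(m);print(n,nm,len(u),u.mean().round(1),v.mean().round(1),np.median(W[m],0).round(4),W[m].min(0).round(3),W[m].max(0).round(3))
    t=box&(abs(W[...,2]-0.125)<0.008)&(hsv[...,1]<60)&(hsv[...,2]>120)
    N,l,st,c=cv2.connectedComponentsWithStats(t.astype(np.uint8))
    for i in range(1,N):
        if st[i,4]>300:
            q=W[l==i];r=cv2.minAreaRect(q[:,:2].astype(np.float32)*1000);print(n,'tower',st[i],r,np.median(q[:,2]))
    t=box&(W[...,2]>0.085)
    N,l,st,c=cv2.connectedComponentsWithStats(t.astype(np.uint8))
    i=1+np.argmax(st[1:,4]);q=W[l==i];print('all',cv2.minAreaRect(q[:,:2].astype(np.float32)*1000))
    b=box&(abs(W[...,2]-0.121)<0.006)&(W[...,1]<-0.03)&(W[...,0]<0.47);print(n,'but?',b.sum())
f=cv2.imread('pics/top0.png');cv2.imwrite('pics/topz.png',cv2.resize(f[155:290,235:415],None,fx=4.4,fy=4.4,interpolation=2))
E
```

```text
top blue 16 331.4 214.1 [0.5847 0.1282 0.1608] [ 0.382 -0.021  0.152] [0.588 0.136 1.548]
top green 30 376.4 218.1 [ 0.5913 -0.1595  0.1668] [ 0.503 -0.167  0.103] [ 0.598 -0.083  0.177]
top orange 9 267.1 189.2 [ 0.51   -0.0029  0.1264] [ 0.382 -0.121  0.1  ] [0.621 0.108 1.548]
top tower [ 249  167   50   75 2469] ((640.0552978515625, 118.923583984375), (125.04823303222656, 204.11761474609375), 85.1809310913086) 0.1250205476305992
top tower [ 352  174   46   75 2677] ((617.1552734375, -154.0405731201172), (123.7463150024414, 203.79298400878906), 85.37409210205078) 0.12528286619800852
all ((557.4669799804688, -22.927352905273438), (422.95306396484375, 349.3662109375), 85.16751861572266)
top but? 1
scene blue 41 369.9 283.1 [0.5908 0.1343 0.1497] [0.581 0.126 0.134] [0.595 0.141 0.163]
scene green 24 278.9 233.4 [ 0.595  -0.1517  0.166 ] [ 0.502 -0.166  0.098] [ 0.604 -0.079  0.176]
scene orange 14 344.2 271.1 [0.6191 0.1019 0.1219] [ 0.503 -0.119  0.095] [0.624 0.118 0.133]
scene tower [ 230  215   75   75 2215] ((618.9715576171875, -152.2774200439453), (130.522216796875, 207.513427734375), 86.9280776977539) 0.12363756169975199
scene tower [ 311  267   85   77 2802] ((642.101318359375, 119.52415466308594), (130.88157653808594, 204.87669372558594), 85.044189453125) 0.12375398753458226
scene tower [270 281  44  32 353] ((709.77197265625, -26.040817260742188), (112.27317810058594, 43.56443786621094), 85.2044677734375) 0.11961272937018513
all ((592.6227416992188, -24.103515625), (425.2977600097656, 282.9446105957031), 85.15116882324219)
scene but? 0
```

View pics/topz.png

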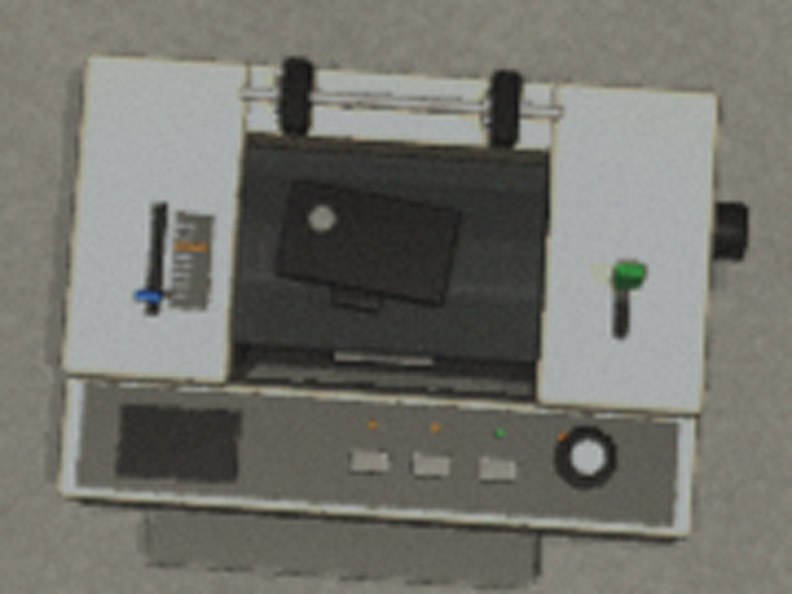

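```bash
cat >> h.py <<'E'
A=-0.084; O=np.array([0.5912,-0.0145,0.])
def RP(): c,s=np.cos(A),np.sin(A);return np.array([[c,-s,0],[s,c,0],[0,0,1]])
def p2w(p): return O+RP()@(np.array(p,float))
def w2p(w): return (np.array(w)-O)@RP()
def go(p):  # printer-frame TCP target (m) -> shift cm, turn
    s=robot.state();R=s['eef_rot'];d=R.T@(p2w(p)-s['tcp_pos'])*100
    yw=np.arctan2(R[1,1],R[0,1]);print('clock',s['clock'],'tcp in printer mm',(w2p(s['tcp_pos'])*1000).round(1),'shift',d.round(2),'turn',round(yw-A,3),'F(printer)',(s['contact_force']@RP()).round(2),'tilt',R[2,0].round(4),'w',s['grip_width'])
E
python3 - <<'E'
from h import *
for n,nm,P in(('top','button',(-.095,-.130,.121)),('top','orange6',(.0211,.13,.125)),('top','notch1',(-.0158,.145,.1495)),('top','greenpad',(.018,-.145,.157)),('top','cornerFL',(-.14,.2,.1)),('top','cornerBR',(.14,-.2,.125))):
    u,v=proj(n,p2w(P));print(nm,(u-235)*4.4,(v-155)*4.4,'scene',np.round(proj('scene',p2w(P)),1))
go((-.11,0,.35))
E
```

```text
button 585.4045108290981 454.90769394126687 scene [301.9 217.4]
orange6 179.60057489900188 241.3453678620473 scene [356.1 293.8]
notch1 146.73431031907646 292.69604119986263 scene [369.4 281.8]
greenpad 625.5362655425077 266.82850807826014 scene [271.8 234.6]
cornerFL 52.802740494494735 494.0821599832191 scene [410.1 268.6]
cornerBR 719.4278457465151 87.8903176615258 scene [227.8 262.3]
clock 0.15 tcp in printer mm [-414.9 -556.3  303.4] shift [ -4.61  46.64 -43.  ] turn 0.325 F(printer) [-0.2   1.03  0.19] tilt -1.0 w 0.08534576539206518
```

Emit:
{"api": "apply_moves", "payload": {"steps": [[0,[-1,3,-2.8],0.1],[0,[-2,6,-5.6],0.2],[0,[-3,9,-8.3],0.3],[0,[-4,12,-11],0.325],[0,[-4.6,15,-13.8],0.325]]}}

```text
clock: 0.57
tcp_pos: [0.2441, -0.3633, 0.3502]
eef_rot: [[0.0, 0.996, -0.087], [0.0, -0.087, -0.996], [-1.0, 0.0, -0.0]]
contact_force: [0.7, -0.6, -0.3]
grip_width: 0.0255
```

```bash
python3 -c "
from h import *
go((-.11,0,.35))"
```

```text
clock 0.5667 tcp in printer mm [-316.6 -376.7  350.2] shift [  0.04  20.55 -37.73] turn -0.003 F(printer) [ 0.72 -0.55 -0.26] tilt -1.0 w 0.025496809432054665
```

Emit:
{"api": "apply_moves", "payload": {"steps": [[0,[0,2,-3.6],0],[0,[0,4,-7.2],0],[0,[0,6,-10.8],0],[0,[0,8,-14.4],0],[0,[0,10,-18],0]]}}

```text
clock: 0.98
tcp_pos: [0.3598, -0.1907, 0.3504]
eef_rot: [[0.001, 0.996, -0.087], [-0.0, -0.087, -0.996], [-1.0, 0.001, -0.0]]
contact_force: [1.0, -0.7, 0.2]
grip_width: 0.0002
```

Emit:
{"api": "apply_moves", "payload": {"steps": [[0,[0,2,-3.6],0],[0,[0,4,-7.2],0],[0,[0,6,-10.8],0],[0,[0,8,-14.4],0],[0,[0,10,-18],0]]}}

```text
clock: 1.4
tcp_pos: [0.4758, -0.0179, 0.3505]
eef_rot: [[0.001, 0.996, -0.087], [-0.0, -0.087, -0.996], [-1.0, 0.001, -0.0]]
contact_force: [0.7, -0.6, -0.2]
grip_width: -0.0001
```

Emit:
{"api": "apply_moves", "payload": {"steps": [[0,[0,0.8,-1.8],0],[0,[0,0.8,-1.8],0]]}}

```text
clock: 1.57
tcp_pos: [0.4865, 0.0027, 0.3498]
eef_rot: [[-0.0, 0.997, -0.083], [0.001, -0.083, -0.997], [-1.0, -0.0, -0.001]]
contact_force: [-0.9, -0.0, 0.1]
grip_width: -0.0
```

```bash
python3 - <<'E'
from h import *
go((-.11,0,.35))
p,d=save('wrist','w1')
for nm,P in(('button',(-.095,-.130,.121)),('orange6',(.0211,.13,.125)),('notch1',(-.0158,.145,.1495)),('greenpad',(.018,-.145,.157)),('cornerFL',(-.14,.2,.1)),('cornerFR',(-.14,-.2,.1))):
    print(nm,np.round(proj('wrist',p2w(P)),1))
E
```

```text
clock 1.5667 tcp in printer mm [-105.7    8.3  349.8] shift [-0.02 -0.43  0.83] turn 0.001 F(printer) [-0.88 -0.12  0.14] tilt -1.0 w -4.331037585546078e-05
button [468.2 211.3]
orange6 [166.5  71.1]
notch1 [140.2 119.4]
greenpad [533.5  68.2]
cornerFL [132.8 249.4]
cornerFR [521.2 249.1]
```

View pics/w1.png

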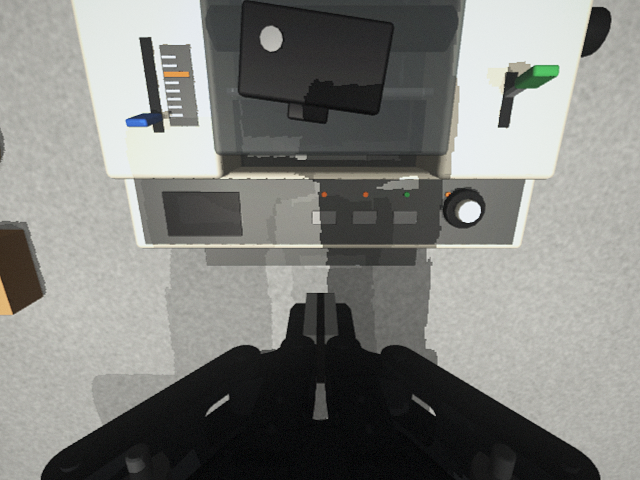

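```bash
python3 - <<'E'
from h import *
f=np.load('pics/w1.npz');p=f['p'];W=f['W'];hsv=cv2.cvtColor(p,cv2.COLOR_RGB2HSV)
def c(nm,lo,hi,r,z):
    m=cv2.inRange(hsv,lo,hi)[r[1]:r[3],r[0]:r[2]];v,u=np.nonzero(m);u=u+r[0];v=v+r[1]
    print(nm,len(u),u.min(),u.max(),v.min(),v.max(),u.mean(),v.mean(),'printer',(w2p(ray('wrist',u.mean(),v.mean(),z))*1000).round(1),'depth med',(np.median((W[v,u]-O)@RP(),0)*1000).round(1))
c('orange',(5,140,100),(22,255,255),(155,60,200,90),.1255)
c('blue',(100,120,60),(130,255,255),(120,100,170,135),.1495)
c('green',(45,100,50),(90,255,255),(490,50,570,110),.16)
c('button',(0,0,190),(180,40,255),(450,192,488,232),.121)
q=W[150:175,100:200].reshape(-1,3);print('tower z',np.median(q[:,2]))
for v in (100,145): print(np.round(w2p(W[v,100:110].mean(0))*1000))
E
python3 - <<'E'
import cv2
f=cv2.imread('pics/w1.png');a=cv2.resize(f[20:140,110:230],None,fx=4,fy=4);b=cv2.resize(f[40:240,440:570],None,fx=2.4,fy=2.4)
import numpy as np
cv2.imwrite('pics/w1z.png',np.hstack([a,b]))
E
```

```text
orange 125 164 188 72 76 176.0 74.0 printer [ 18.9 122.5 125.5] depth med [ 18.8 122.1 126.1]
blue 218 126 159 114 125 138.74311926605503 120.05504587155963 printer [-16.3 146.2 149.5] depth med [-16.6 142.5 159.6]
green 581 515 558 65 87 539.3218588640275 75.69018932874354 printer [  12.8 -148.4  160. ] depth med [  11.6 -144.7  168.7]
button 366 459 480 201 222 469.275956284153 211.64207650273224 printer [ -95.3 -131.1  121. ] depth med [ -95.3 -130.9  121.1]
tower z 0.12492897387598295
[ -0. 184. 125.]
[-36. 200. 112.]
```

View pics/w1z.png

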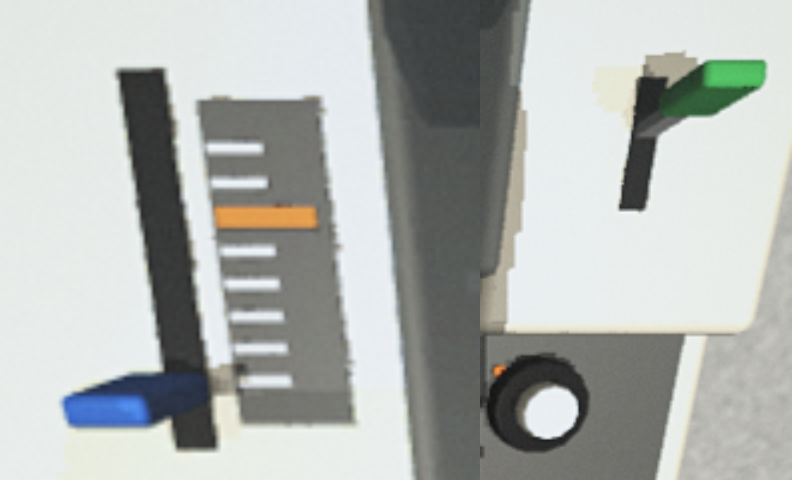

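```bash
python3 - <<'E'
from h import *
for u,v,z in((136.2,122,.161),(136.2,122,.163)): print((w2p(ray('wrist',u,v,z))*1000).round(1))
for v in (115.3,107,98.8,91.2,82.7,74,65.6,57.2): print((w2p(ray('wrist',172,v,.125))*1000).round(1))
print('green top',(w2p(ray('wrist',546,58+0,.168))*1000).round(1),(w2p(ray('wrist',546,72,.169))*1000).round(1))
f=np.load('pics/w1.npz');W=f['W'];p=f['p']
hsv=cv2.cvtColor(p,cv2.COLOR_RGB2HSV)
P=(W-O)@RP()
m=(cv2.inRange(hsv,(100,120,60),(130,255,255))>0)&(P[...,2]>.157)&(P[...,0]<0.05)&(P[...,1]>.1);print('blue top',m.sum(),P[m].mean(0)*1000,P[m].min(0)*1000,P[m].max(0)*1000)
m=(cv2.inRange(hsv,(45,100,50),(90,255,255))>0)&(P[...,2]>.162)&(P[...,1]<-.1);print('green top',m.sum(),P[m].mean(0)*1000,P[m].min(0)*1000,P[m].max(0)*1000)
# tower front edge & sides, back
for n in ('top','scene'):
    W=np.load(f'pics/{n}0.npz')['W'];P=(W-O)@RP()
    m=(abs(P[...,2]-.125)<.003)
    for sgn in(1,-1):
        q=P[m&(P[...,1]*sgn>.1)&(P[...,1]*sgn<.215)&(abs(P[...,0])<.17)];print(n,sgn,np.percentile(q[:,0],[.5,99.5])*1000,np.percentile(q[:,1],[.5,99.5])*1000)
E
```

```text
[-17.9 142.4 161. ]
[-18.  141.3 163. ]
[-12.  130.4 125. ]
[ -5.6 129.5 125. ]
[  0.7 128.6 125. ]
[  6.4 127.8 125. ]
[ 12.7 126.8 125. ]
[ 19.  125.9 125. ]
[ 25.  125.1 125. ]
[ 31.  124.2 125. ]
green top [  22.5 -145.8  168. ] [  13.8 -147.   169. ]
blue top 163 [-17.65448824 142.57498652 159.96339305] [-20.01429517 135.18587608 157.17827609] [-15.05430184 150.80875371 161.722959  ]
green top 433 [  13.26841903 -145.17268799  168.70844353] [   8.42121003 -154.68076561  162.04555005] [  18.30326942 -137.36843651  172.250092  ]
top 1 [-63.9799224  136.64722034] [100.45452276 198.70162678]
top -1 [-96.45206994 136.86525775] [-198.50143352 -100.4469439 ]
scene 1 [-59.72694748 140.0836235 ] [100.44425823 200.45924282]
scene -1 [-64.07828673 140.30466948] [-195.71858829 -100.83151519]
```

Emit:
{"api": "apply_moves", "payload": {"steps": [[0,[2,1.4,-3.2],0],[0,[4,2.8,-6.4],0],[0,[6,4.2,-9.6],0],[0,[8,5,-12.5],0],[0,[9,5.4,-13.5],0]]}}

```text
clock: 2.03
tcp_pos: [0.5508, 0.1329, 0.2571]
eef_rot: [[-0.003, 0.997, -0.083], [-0.0, -0.083, -0.997], [-1.0, -0.003, 0.0]]
contact_force: [0.2, 0.3, -0.6]
grip_width: 0.0001
```

```bash
python3 -c "
from h import *
go((-.05,.143,.211));save('wrist','w2')"
```

```text
clock 2.0333 tcp in printer mm [-52.6 143.5 257.1] shift [4.61 0.28 0.05] turn 0.001 F(printer) [ 0.2   0.36 -0.61] tilt -1.0 w 7.078258188602777e-05
```

View pics/w2.png

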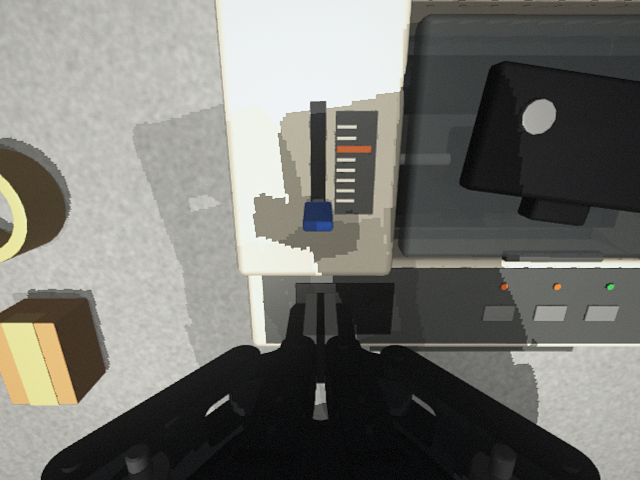

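The closed fingers (u≈321) line up with the blue pad at (318,215), which is at the foremost mark. Next they descend in front of it.

Emit:
{"api": "apply_moves", "payload": {"steps": [[0,[2,0,0],0],[0,[4,0.2,0],0],[0,[4.6,0.3,0],0],[0,[4.6,0.3,0],0]]}}

```text
clock: 2.42
tcp_pos: [0.5532, 0.1312, 0.2093]
eef_rot: [[-0.007, 0.997, -0.083], [-0.001, -0.083, -0.997], [-1.0, -0.007, 0.002]]
contact_force: [0.6, 0.3, -0.3]
grip_width: 0.0001
```

```bash
python3 -c "
from h import *
go((-.04,.143,.211));save('wrist','w3')"
```

```text
clock 2.4167 tcp in printer mm [-50.1 142.  209.3] shift [-0.18  1.01 -0.1 ] turn 0.001 F(printer) [ 0.56  0.31 -0.27] tilt -1.0 w 7.655094756865737e-05
```

View pics/w3.png

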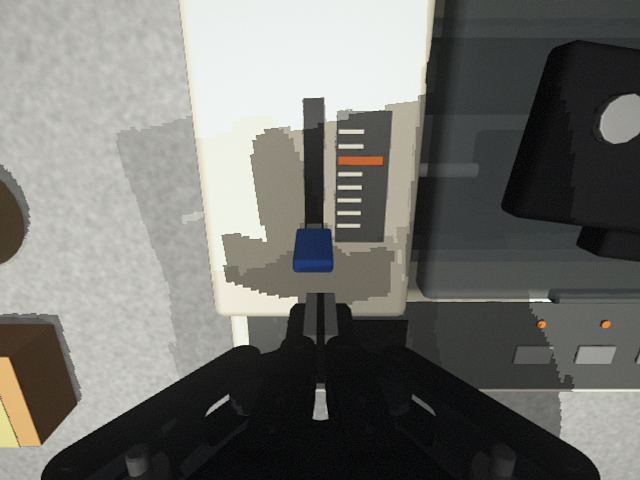

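Emit:
{"api": "apply_moves", "payload": {"steps": [[0,[-0.1,0.25,-0.1],0],[0,[-0.1,0.5,-0.1],0],[0,[-0.1,0.75,-0.1],0],[0,[-0.1,1,-0.1],0],[0,[-0.1,1.1,-0.1],0]]}}

```text
clock: 2.88
tcp_pos: [0.565, 0.1315, 0.212]
eef_rot: [[-0.005, 0.997, -0.083], [-0.001, -0.083, -0.997], [-1.0, -0.004, 0.001]]
contact_force: [0.5, 0.8, -0.5]
grip_width: 0.0001
```

Emit:
{"api": "apply_moves", "payload": {"steps": [[0,[0,0.1,0],0],[0,[0,0.2,0],0],[0,[0,0.3,0],0],[0,[0,0.4,0],0]]}}

```text
clock: 3.22
tcp_pos: [0.5691, 0.1312, 0.212]
eef_rot: [[-0.005, 0.997, -0.083], [-0.001, -0.083, -0.997], [-1.0, -0.005, 0.001]]
contact_force: [1.1, 0.8, -0.3]
grip_width: -0.0003
```

Emit:
{"api": "apply_moves", "payload": {"steps": [[0,[0,0.1,0],0],[0,[0,0.2,0],0],[0,[0,0.3,0],0],[0,[0,0.4,0],0]]}}

```text
clock: 3.55
tcp_pos: [0.5731, 0.1309, 0.2119]
eef_rot: [[-0.005, 0.997, -0.083], [-0.001, -0.083, -0.997], [-1.0, -0.005, 0.001]]
contact_force: [-1.4, -0.8, 1.3]
grip_width: 0.0
```

```bash
python3 -c "
from h import *
go((-.04,.143,.211))"
```

```text
clock 3.55 tcp in printer mm [-30.2 143.3 211.9] shift [ 0.1  -0.98  0.03] turn 0.001 F(printer) [-1.36 -0.87  1.26] tilt -1.0 w 5.903481866672882e-06
```

Emit:
{"api": "apply_moves", "payload": {"steps": [[0,[0,0.08,0],0],[0,[0,0.16,0],0],[0,[0,0.24,0],0]]}}

```text
clock: 3.8
tcp_pos: [0.5755, 0.1307, 0.212]
eef_rot: [[-0.005, 0.997, -0.083], [-0.0, -0.083, -0.997], [-1.0, -0.005, 0.001]]
contact_force: [-3.4, -0.7, 2.5]
grip_width: -0.0
```

Emit:
{"api": "apply_moves", "payload": {"steps": [[0,[0,0.08,0],0],[0,[0,0.16,0],0],[0,[0,0.24,0],0]]}}

```text
clock: 4.05
tcp_pos: [0.5778, 0.1305, 0.2121]
eef_rot: [[-0.005, 0.997, -0.083], [-0.0, -0.083, -0.997], [-1.0, -0.005, 0.001]]
contact_force: [-5.5, 0.5, 2.7]
grip_width: 0.0002
```

Emit:
{"api": "apply_moves", "payload": {"steps": [[0,[0,0.08,0],0],[0,[0,0.16,0],0],[0,[0,0.24,0],0]]}}

```text
clock: 4.3
tcp_pos: [0.5801, 0.1304, 0.2122]
eef_rot: [[-0.006, 0.997, -0.083], [-0.0, -0.083, -0.997], [-1.0, -0.006, 0.001]]
contact_force: [-6.7, 1.0, 4.9]
grip_width: 0.0002
```

Emit:
{"api": "apply_moves", "payload": {"steps": [[0,[0,0.08,0],0],[0,[0,0.16,0],0]]}}

```text
clock: 4.47
tcp_pos: [0.5815, 0.1303, 0.2123]
eef_rot: [[-0.007, 0.997, -0.083], [-0.0, -0.083, -0.997], [-1.0, -0.007, 0.001]]
contact_force: [-8.1, -0.2, 5.1]
grip_width: -0.0003
```

Emit:
{"api": "apply_moves", "payload": {"steps": [[0,[0,0.08,0],0],[0,[0,0.16,0],0]]}}

```text
clock: 4.63
tcp_pos: [0.5829, 0.1302, 0.2124]
eef_rot: [[-0.008, 0.997, -0.083], [-0.0, -0.083, -0.997], [-1.0, -0.008, 0.001]]
contact_force: [-8.4, 0.1, 5.6]
grip_width: -0.0002
```

Emit:
{"api": "apply_moves", "payload": {"steps": [[0,[0,0.08,0],0],[0,[0,0.16,0],0]]}}

```text
clock: 4.8
tcp_pos: [0.5841, 0.1301, 0.2125]
eef_rot: [[-0.009, 0.997, -0.083], [-0.001, -0.083, -0.997], [-1.0, -0.009, 0.001]]
contact_force: [-9.6, 0.4, 8.1]
grip_width: 0.0001
```

Emit:
{"api": "apply_moves", "payload": {"steps": [[0,[-0.06,0.06,0],0],[0,[-0.12,0.12,0],0]]}}

```text
clock: 4.97
tcp_pos: [0.5846, 0.1301, 0.213]
eef_rot: [[-0.012, 0.997, -0.082], [-0.001, -0.082, -0.997], [-1.0, -0.012, 0.002]]
contact_force: [-8.6, 0.2, -3.2]
grip_width: -0.0
```

Emit:
{"api": "apply_moves", "payload": {"steps": [[0,[-0.03,0.08,0],0],[0,[-0.06,0.16,0],0]]}}

```text
clock: 5.13
tcp_pos: [0.5856, 0.1301, 0.213]
eef_rot: [[-0.015, 0.996, -0.082], [-0.001, -0.082, -0.997], [-1.0, -0.015, 0.002]]
contact_force: [-9.6, 0.2, 0.7]
grip_width: 0.0
```

Emit:
{"api": "apply_moves", "payload": {"steps": [[0,[-0.02,0.08,0],0],[0,[-0.04,0.16,0],0]]}}

```text
clock: 5.3
tcp_pos: [0.5866, 0.13, 0.2131]
eef_rot: [[-0.018, 0.996, -0.082], [-0.001, -0.082, -0.997], [-1.0, -0.017, 0.003]]
contact_force: [-9.7, -0.1, 2.4]
grip_width: 0.0
```

Emit:
{"api": "apply_moves", "payload": {"steps": [[0,[-0.02,0.08,0],0],[0,[-0.04,0.16,0],0]]}}

```text
clock: 5.47
tcp_pos: [0.5876, 0.1299, 0.2131]
eef_rot: [[-0.02, 0.996, -0.082], [-0.001, -0.082, -0.997], [-1.0, -0.02, 0.003]]
contact_force: [-10.3, 0.3, 3.7]
grip_width: 0.0002
```

Emit:
{"api": "apply_moves", "payload": {"steps": [[0,[-0.01,0.07,0],0],[0,[-0.03,0.14,0],0],[0,[-0.04,0.21,0],0],[0,[-0.05,0.28,0],0]]}}

```text
clock: 5.8
tcp_pos: [0.5901, 0.1297, 0.2134]
eef_rot: [[-0.021, 0.996, -0.082], [-0.001, -0.082, -0.997], [-1.0, -0.021, 0.003]]
contact_force: [-7.1, 0.0, 2.8]
grip_width: 0.0001
```

Emit:
{"api": "apply_moves", "payload": {"steps": [[0,[-0.01,0.08,0],0],[0,[-0.02,0.16,0],0],[0,[-0.03,0.24,0],0]]}}

```text
clock: 6.05
tcp_pos: [0.5922, 0.1296, 0.2136]
eef_rot: [[-0.023, 0.996, -0.082], [-0.002, -0.082, -0.997], [-1.0, -0.023, 0.003]]
contact_force: [-7.8, 0.5, 3.9]
grip_width: 0.0002
```

Emit:
{"api": "apply_moves", "payload": {"steps": [[0,[-0.01,0.08,0],0],[0,[-0.02,0.16,0],0],[0,[-0.03,0.24,0],0]]}}

```text
clock: 6.3
tcp_pos: [0.5941, 0.1295, 0.2137]
eef_rot: [[-0.025, 0.996, -0.082], [-0.002, -0.082, -0.997], [-1.0, -0.024, 0.004]]
contact_force: [-9.1, 1.2, 4.4]
grip_width: -0.0002
```

Emit:
{"api": "apply_moves", "payload": {"steps": [[0,[-0.01,0.08,0],0],[0,[-0.02,0.16,0],0],[0,[-0.03,0.24,0],0]]}}

```text
clock: 6.55
tcp_pos: [0.596, 0.1293, 0.2139]
eef_rot: [[-0.027, 0.996, -0.082], [-0.002, -0.082, -0.997], [-1.0, -0.027, 0.004]]
contact_force: [-9.8, -0.0, 5.6]
grip_width: 0.0001
```

Emit:
{"api": "apply_moves", "payload": {"steps": [[0,[-0.02,0.08,0],0],[0,[-0.03,0.16,0],0],[0,[-0.05,0.24,0],0],[0,[-0.05,0.3,0],0]]}}

```text
clock: 6.88
tcp_pos: [0.5987, 0.1291, 0.214]
eef_rot: [[-0.028, 0.996, -0.081], [-0.002, -0.082, -0.997], [-1.0, -0.028, 0.004]]
contact_force: [-7.3, -0.4, 3.0]
grip_width: -0.0
```

```bash
python3 -c "
from h import *
go((-.04,.143,.211));save('wrist','w4')"
```

```text
clock 6.8833 tcp in printer mm [ -4.6 143.7 214. ] shift [ 0.4  -3.53  0.06] turn 0.002 F(printer) [-7.2  -1.    2.95] tilt -0.9996 w -3.966930414538288e-05
```

View pics/w4.png

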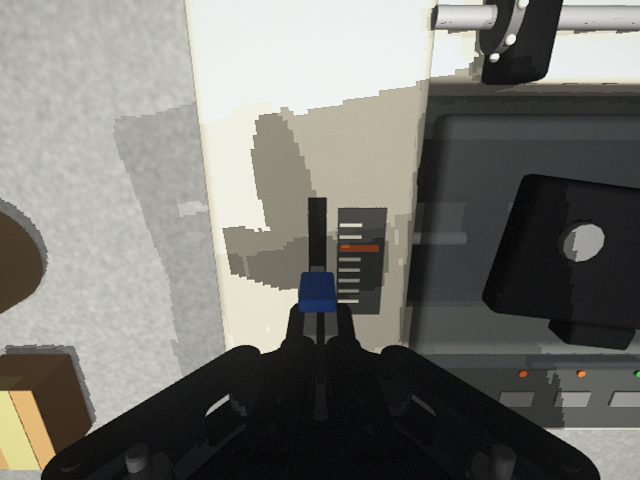

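Emit:
{"api": "apply_moves", "payload": {"steps": [[0,[-0.01,0.08,0],0],[0,[-0.02,0.16,0],0],[0,[-0.03,0.24,0],0],[0,[-0.04,0.32,0],0],[0,[-0.05,0.4,0],0]]}}

```text
clock: 7.35
tcp_pos: [0.6023, 0.1288, 0.2142]
eef_rot: [[-0.03, 0.996, -0.081], [-0.002, -0.082, -0.997], [-1.0, -0.03, 0.005]]
contact_force: [-9.5, 0.3, 3.5]
grip_width: 0.0
```

Emit:
{"api": "apply_moves", "payload": {"steps": [[0,[-0.01,0.08,0],0],[0,[-0.02,0.16,0],0],[0,[-0.03,0.24,0],0]]}}

```text
clock: 7.6
tcp_pos: [0.6042, 0.1287, 0.2142]
eef_rot: [[-0.032, 0.996, -0.081], [-0.002, -0.081, -0.997], [-0.999, -0.032, 0.005]]
contact_force: [-9.5, -0.1, 4.2]
grip_width: -0.0001
```

Emit:
{"api": "apply_moves", "payload": {"steps": [[0,[-0.01,0.08,0],0],[0,[-0.02,0.16,0],0],[0,[-0.03,0.24,0],0]]}}

```text
clock: 7.85
tcp_pos: [0.6063, 0.1285, 0.2142]
eef_rot: [[-0.034, 0.996, -0.081], [-0.002, -0.081, -0.997], [-0.999, -0.033, 0.005]]
contact_force: [-6.5, 0.6, 2.3]
grip_width: -0.0004
```

Emit:
{"api": "apply_moves", "payload": {"steps": [[0,[0,0.08,0],0],[0,[-0.01,0.16,0],0],[0,[-0.02,0.24,0],0],[0,[-0.02,0.32,0],0],[0,[-0.03,0.4,0],0]]}}

```text
clock: 8.27
tcp_pos: [0.6098, 0.1282, 0.2141]
eef_rot: [[-0.036, 0.996, -0.081], [-0.003, -0.081, -0.997], [-0.999, -0.036, 0.005]]
contact_force: [-9.5, 0.2, 2.6]
grip_width: 0.0003
```

Emit:
{"api": "apply_moves", "payload": {"steps": [[0,[0,0.08,0],0],[0,[-0.01,0.16,0],0],[0,[-0.02,0.24,0],0]]}}

```text
clock: 8.52
tcp_pos: [0.6116, 0.1281, 0.2141]
eef_rot: [[-0.039, 0.996, -0.081], [-0.003, -0.081, -0.997], [-0.999, -0.038, 0.006]]
contact_force: [-11.2, -0.1, 4.2]
grip_width: -0.0
```

Emit:
{"api": "apply_moves", "payload": {"steps": [[0,[0,0.08,0],0],[0,[-0.01,0.16,0],0],[0,[-0.02,0.24,0],0]]}}

```text
clock: 8.77
tcp_pos: [0.6135, 0.128, 0.214]
eef_rot: [[-0.041, 0.996, -0.081], [-0.003, -0.081, -0.997], [-0.999, -0.04, 0.006]]
contact_force: [-6.8, -0.0, 2.4]
grip_width: 0.0
```

Emit:
{"api": "apply_moves", "payload": {"steps": [[0,[0,0.08,0],0],[0,[0,0.16,0],0],[0,[-0.01,0.24,0],0],[0,[-0.01,0.32,0],0],[0,[-0.02,0.4,0],0]]}}

```text
clock: 9.18
tcp_pos: [0.617, 0.1277, 0.2138]
eef_rot: [[-0.043, 0.996, -0.081], [-0.003, -0.081, -0.997], [-0.999, -0.043, 0.006]]
contact_force: [-9.2, -0.5, 3.0]
grip_width: -0.0
```

Emit:
{"api": "apply_moves", "payload": {"steps": [[0,[0,0.08,0],0],[0,[-0.01,0.16,0],0],[0,[-0.01,0.24,0],0]]}}

```text
clock: 9.43
tcp_pos: [0.6188, 0.1276, 0.2136]
eef_rot: [[-0.045, 0.996, -0.081], [-0.003, -0.081, -0.997], [-0.999, -0.045, 0.007]]
contact_force: [-10.9, -0.2, 5.2]
grip_width: -0.0001
```

Emit:
{"api": "apply_moves", "payload": {"steps": [[0,[0,0.08,0],0],[0,[-0.01,0.16,0],0],[0,[-0.01,0.24,0],0]]}}

```text
clock: 9.68
tcp_pos: [0.6206, 0.1275, 0.2135]
eef_rot: [[-0.048, 0.996, -0.08], [-0.003, -0.081, -0.997], [-0.999, -0.047, 0.007]]
contact_force: [-10.4, 0.4, 4.8]
grip_width: -0.0
```

Emit:
{"api": "apply_moves", "payload": {"steps": [[0,[0,0.08,0],0],[0,[-0.01,0.16,0],0]]}}

```text
clock: 9.85
tcp_pos: [0.6219, 0.1273, 0.2134]
eef_rot: [[-0.049, 0.996, -0.08], [-0.003, -0.08, -0.997], [-0.999, -0.049, 0.007]]
contact_force: [-6.8, -1.1, 2.0]
grip_width: 0.0001
```

Fifth click. Now I'll back off and check by eye.

Emit:
{"api": "apply_moves", "payload": {"steps": [[0,[0,-0.2,0],0],[0,[0,-0.6,0],0],[0,[0,-1.2,0],0],[0,[0,-2.2,0],0],[0,[0,-3.5,0],0]]}}

```text
clock: 10.27
tcp_pos: [0.5867, 0.1301, 0.2148]
eef_rot: [[-0.049, 0.996, -0.08], [-0.003, -0.081, -0.997], [-0.999, -0.048, 0.007]]
contact_force: [0.3, 0.1, 0.5]
grip_width: 0.0001
```

Emit:
{"api": "apply_moves", "payload": {"steps": [[0,[-2,-1,0],0],[0,[-4,-2,0],0],[0,[-6,-3,0],0],[0,[-6,-3,0],0]]}}

```text
clock: 10.6
tcp_pos: [0.5595, 0.133, 0.2804]
eef_rot: [[-0.042, 0.996, -0.08], [-0.002, -0.08, -0.997], [-0.999, -0.042, 0.006]]
contact_force: [0.2, -0.4, 1.1]
grip_width: -0.0
```

```bash
python3 - <<'E'
from h import *
go((-.06,.143,.29));p,d=save('wrist','w5')
W=np.load('pics/w5.npz')['W'];hsv=cv2.cvtColor(p,cv2.COLOR_RGB2HSV);P=(W-O)@RP()
m=(cv2.inRange(hsv,(100,100,40),(130,255,255))>0)&(P[...,2]>.15)&(abs(P[...,0])<0.08)&(P[...,1]>.1)&(P[...,1]<.18);print('blue top',m.sum(),P[m].mean(0)*1000,P[m].min(0)*1000,P[m].max(0)*1000)
m=(cv2.inRange(hsv,(3,140,60),(22,255,255))>0)&(abs(P[...,0])<0.05)&(P[...,1]>.1)&(P[...,1]<.15);print('orange',m.sum(),P[m].mean(0)*1000)
E
```

```text
clock 10.6 tcp in printer mm [-44.  144.4 280.4] shift [-0.89 -1.64  0.14] turn 0.003 F(printer) [ 0.29 -0.43  1.1 ] tilt -0.9991 w -2.699154062898066e-05
blue top 305 [ 22.81248838 145.02040055 160.72732504] [ 19.56624988 137.64382686 157.7653873 ] [ 42.44100694 152.90378555 344.5646024 ]
orange 185 [ 19.41465441 124.01345947 125.13783981]
```

View pics/w5.png

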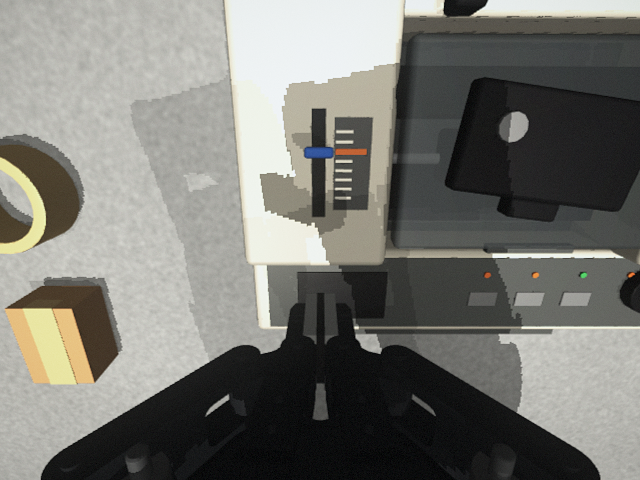

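The blue pad at (319,153) stands level with the orange mark. Its top measures x 22.8 mm against 22.3 expected for the sixth notch. Next is the green lever.

Emit:
{"api": "apply_moves", "payload": {"steps": [[0,[-0.5,1.2,3.5],0],[0,[-0.9,2.4,7],0],[0,[-0.9,3.6,10.5],0],[0,[-0.9,4.8,14],0],[0,[-0.9,6,17.5],0]]}}

```text
clock: 11.07
tcp_pos: [0.6059, -0.0482, 0.2848]
eef_rot: [[-0.045, 0.996, -0.08], [-0.003, -0.08, -0.997], [-0.999, -0.045, 0.006]]
contact_force: [1.5, 1.9, 0.4]
grip_width: 0.0002
```

```bash
python3 -c "
from h import *
go((.06,-.145,.28))"
```

```text
clock 11.0667 tcp in printer mm [ 17.5 -32.3 284.8] shift [ 0.36  4.23 11.28] turn 0.004 F(printer) [1.31 1.98 0.44] tilt -0.999 w 0.00015287622415047632
```

Emit:
{"api": "apply_moves", "payload": {"steps": [[0,[0,1.8,3],0],[0,[0,3.2,6],0],[0,[0,4.2,9],0],[0,[0,4.3,11.3],0],[0,[0,4.3,11.3],0]]}}

```text
clock: 11.48
tcp_pos: [0.6393, -0.1686, 0.2815]
eef_rot: [[-0.047, 0.995, -0.084], [-0.003, -0.084, -0.996], [-0.999, -0.046, 0.007]]
contact_force: [-0.7, 0.8, 0.1]
grip_width: -0.0002
```

```bash
python3 -c "
from h import *
go((.058,-.145,.221));save('wrist','w6');save('scene','s6')
i=cv2.imread('pics/s6.png');cv2.imwrite('pics/s6z.png',cv2.resize(i[160:360,180:430],None,fx=3,fy=3))
go((.058,-.145,.221))"
```

```text
clock 11.4833 tcp in printer mm [  60.9 -149.6  281.5] shift [ 6.06 -0.01 -0.5 ] turn -0.001 F(printer) [-0.76  0.75  0.1 ] tilt -0.9989 w -0.00021235198245015741
clock 11.5833 tcp in printer mm [  60.7 -145.8  282.1] shift [ 6.12  0.01 -0.12] turn 0.002 F(printer) [ 0.53 -0.61  0.23] tilt -0.9989 w -0.0003120151126196805
```

View pics/s6z.png

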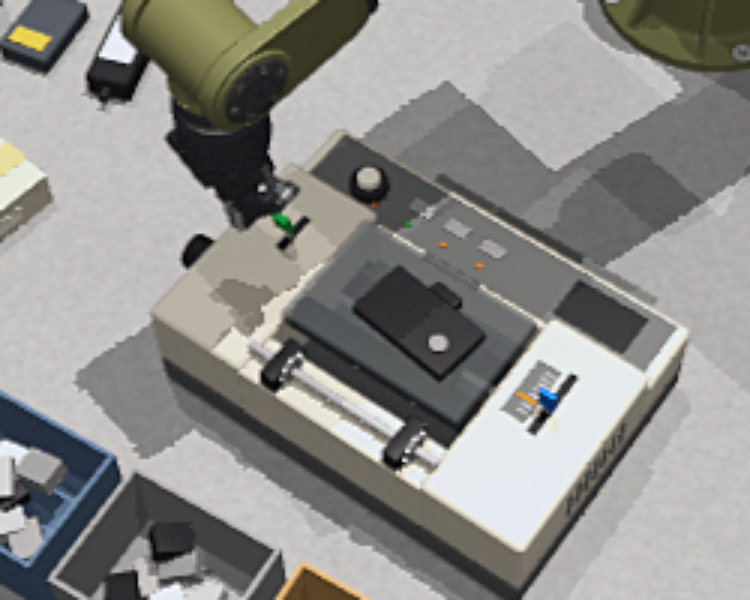

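Emit:
{"api": "apply_moves", "payload": {"steps": [[0,[2.5,0,0],0],[0,[5,0,0],0],[0,[6.1,0,0],0],[0,[6.1,0,0],0]]}}

```text
clock: 11.92
tcp_pos: [0.6359, -0.1638, 0.2182]
eef_rot: [[-0.051, 0.995, -0.081], [-0.001, -0.081, -0.997], [-0.999, -0.051, 0.005]]
contact_force: [0.1, 0.2, 0.5]
grip_width: 0.0004
```

Emit:
{"api": "apply_moves", "payload": {"steps": [[0,[0,-0.4,0],0],[0,[0,-0.8,0],0],[0,[0,-1.2,0],0],[0,[0,-1.6,0],0],[0,[0,-2,0],0]]}}

```text
clock: 12.33
tcp_pos: [0.6157, -0.1622, 0.2201]
eef_rot: [[-0.05, 0.996, -0.081], [-0.001, -0.081, -0.997], [-0.999, -0.05, 0.005]]
contact_force: [-0.4, 0.8, 0.4]
grip_width: -0.0
```

```bash
python3 -c "
from h import *
go((-.01,-.145,.221))"
```

```text
clock 12.3333 tcp in printer mm [  36.8 -145.1  220.1] shift [ 0.14 -4.68 -0.03] turn 0.003 F(printer) [-0.43  0.73  0.42] tilt -0.9988 w -4.588186654925672e-05
```

Emit:
{"api": "apply_moves", "payload": {"steps": [[0,[0,-0.4,0],0],[0,[0,-0.8,0],0],[0,[0,-1.2,0],0],[0,[0,-1.6,0],0],[0,[0,-2,0],0]]}}

```text
clock: 12.75
tcp_pos: [0.5957, -0.1606, 0.2215]
eef_rot: [[-0.049, 0.996, -0.081], [-0.001, -0.081, -0.997], [-0.999, -0.048, 0.005]]
contact_force: [3.9, 0.0, 3.6]
grip_width: -0.0002
```

Emit:
{"api": "apply_moves", "payload": {"steps": [[0,[0,-0.25,0],0],[0,[0,-0.5,0],0],[0,[0,-0.75,0],0],[0,[0,-1,0],0]]}}

```text
clock: 13.08
tcp_pos: [0.5854, -0.1598, 0.2217]
eef_rot: [[-0.049, 0.996, -0.081], [-0.001, -0.081, -0.997], [-0.999, -0.049, 0.005]]
contact_force: [3.9, -0.7, -1.8]
grip_width: -0.0001
```

```bash
python3 -c "
from h import *
go((-.01,-.145,.221))"
```

```text
clock 13.0833 tcp in printer mm [   6.4 -145.2  221.7] shift [ 0.15 -1.64 -0.03] turn 0.003 F(printer) [ 3.91 -0.36 -1.77] tilt -0.9988 w -6.434989769895058e-05
```

Emit:
{"api": "apply_moves", "payload": {"steps": [[0,[0,-0.1,0],0],[0,[0,-0.2,0],0],[0,[0,-0.3,0],0]]}}

```text
clock: 13.33
tcp_pos: [0.5823, -0.1595, 0.2217]
eef_rot: [[-0.049, 0.996, -0.081], [-0.001, -0.081, -0.997], [-0.999, -0.049, 0.005]]
contact_force: [3.1, -0.3, -0.5]
grip_width: 0.0
```

Emit:
{"api": "apply_moves", "payload": {"steps": [[0,[0,-0.1,0],0],[0,[0,-0.2,0],0],[0,[0,-0.3,0],0]]}}

```text
clock: 13.58
tcp_pos: [0.5801, -0.1594, 0.2222]
eef_rot: [[-0.046, 0.996, -0.081], [-0.002, -0.081, -0.997], [-0.999, -0.046, 0.006]]
contact_force: [16.9, -0.7, -3.9]
grip_width: -0.0002
```

Force rose to 17 N, so the lever is on its hard stop. Backing off and lifting.

Emit:
{"api": "apply_moves", "payload": {"steps": [[0,[0,0.5,0],0],[0,[0,1.5,0],0],[0,[-1,2.5,0],0],[0,[-4,2.5,0],0],[0,[-6,2.5,0],0]]}}

```text
clock: 14.0
tcp_pos: [0.608, -0.1612, 0.2822]
eef_rot: [[-0.047, 0.996, -0.08], [-0.002, -0.081, -0.997], [-0.999, -0.047, 0.005]]
contact_force: [1.0, 0.3, 1.9]
grip_width: -0.0001
```

```bash
python3 -c "
from h import *
go((-.095,-.131,.28))"
```

```text
clock 14.0 tcp in printer mm [  29.1 -144.8  282.2] shift [  0.79 -12.38  -1.43] turn 0.003 F(printer) [1.01 0.41 1.94] tilt -0.9989 w -0.0001461927113050289
```

Emit:
{"api": "apply_moves", "payload": {"steps": [[0,[0,-3,-0.4],0],[0,[0,-6,-0.8],0],[0,[0,-9,-1.2],0],[0,[0.5,-11.5,-1.4],0],[0,[0.6,-12,-1.4],0]]}}

```text
clock: 14.42
tcp_pos: [0.4866, -0.137, 0.2816]
eef_rot: [[-0.049, 0.996, -0.08], [-0.001, -0.081, -0.997], [-0.999, -0.049, 0.005]]
contact_force: [-0.8, 0.1, -0.3]
grip_width: -0.0002
```

```bash
python3 - <<'E'
from h import *
p,d=save('wrist','w7');go((-.0916,-.131,.2))
W=np.load('pics/w7.npz')['W'];hsv=cv2.cvtColor(p,cv2.COLOR_RGB2HSV);P=(W-O)@RP()
m=(cv2.inRange(hsv,(45,100,40),(90,255,255))>0)&(P[...,2]>.162)&(P[...,1]<-.1);print('green top',m.sum(),P[m].mean(0)*1000,P[m].min(0)*1000,P[m].max(0)*1000)
save('top','t7');save('scene','s7');i=cv2.imread('pics/s7.png');cv2.imwrite('pics/s7z.png',cv2.resize(i[160:360,180:430],None,fx=3,fy=3))
E
```

```text
clock 14.4667 tcp in printer mm [ -93.  -131.1  281.9] shift [ 8.17  0.53 -0.05] turn 0.003 F(printer) [1.34 0.73 1.79] tilt -0.9988 w 0.00020699663902265576
green top 605 [ -18.85806689 -144.54010036  169.76264545] [ -23.56419335 -153.35340732  162.0367663 ] [  -6.57402857 -129.99836768  347.80883457]
```

View pics/w7.png

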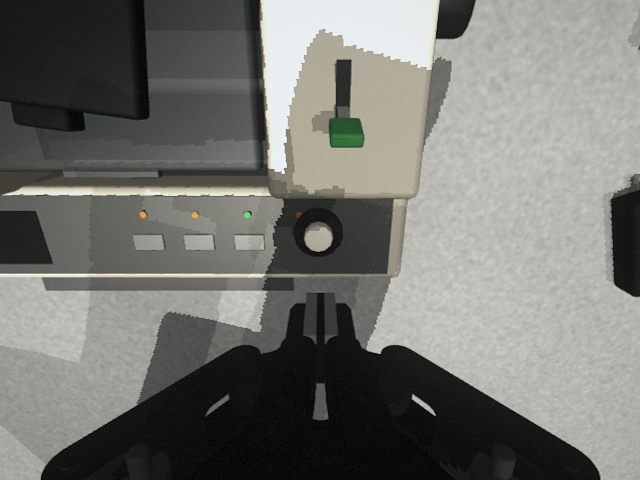

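View pics/s7z.png

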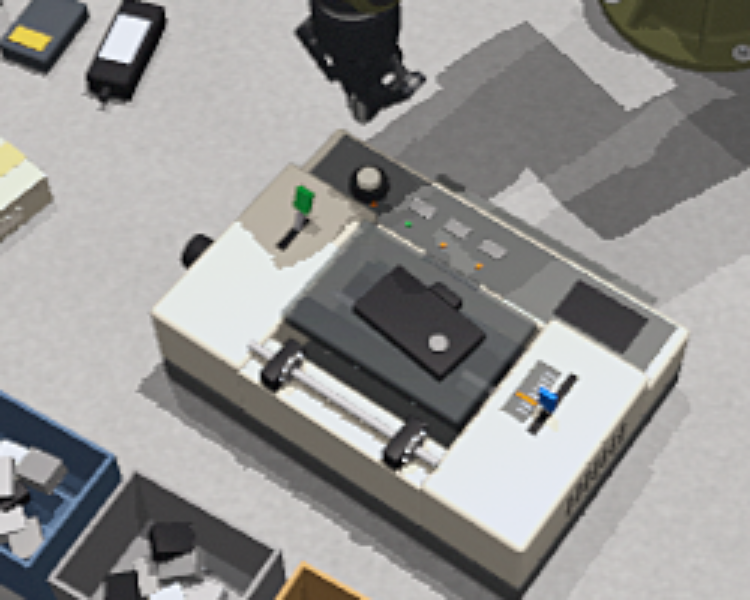

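Green now leans forward in both views, with its pad at (346,132) in the wrist view. The button at (318,236) is in line with the fingers, so I'll press it.

Emit:
{"api": "apply_moves", "payload": {"steps": [[0,[2.5,0.2,0],0],[0,[5,0.4,0],0],[0,[7,0.5,0],0],[0,[8.1,0.5,0],0],[0,[8.1,0.5,0],0]]}}

```text
clock: 14.98
tcp_pos: [0.4909, -0.1383, 0.1987]
eef_rot: [[-0.051, 0.995, -0.081], [-0.0, -0.081, -0.997], [-0.999, -0.05, 0.005]]
contact_force: [-0.5, -0.2, 0.6]
grip_width: 0.0001
```

```bash
python3 -c "
from h import *
go((-.0916,-.131,.189))"
```

```text
clock 14.9833 tcp in printer mm [ -89.6 -131.7  198.7] shift [ 0.98 -0.15 -0.08] turn 0.003 F(printer) [-0.52 -0.21  0.63] tilt -0.9987 w 0.00014114633788574497
```

Emit:
{"api": "apply_moves", "payload": {"steps": [[0,[0.2,-0.1,0],0],[0,[0.4,-0.2,0],0],[0,[0.5,-0.2,0],0],[0,[0.6,-0.2,0],0]]}}

```text
clock: 15.32
tcp_pos: [0.4889, -0.1382, 0.1936]
eef_rot: [[-0.049, 0.996, -0.081], [-0.001, -0.081, -0.997], [-0.999, -0.049, 0.005]]
contact_force: [1.2, -0.2, 1.3]
grip_width: 0.0004
```

Emit:
{"api": "apply_moves", "payload": {"steps": [[0,[0.1,0,0],0],[0,[0.2,0,0],0],[0,[0.25,0,0],0]]}}

```text
clock: 15.57
tcp_pos: [0.489, -0.1383, 0.1915]
eef_rot: [[-0.048, 0.996, -0.081], [-0.001, -0.081, -0.997], [-0.999, -0.048, 0.005]]
contact_force: [0.4, -0.3, 1.8]
grip_width: 0.0002
```

Emit:
{"api": "apply_moves", "payload": {"steps": [[0,[0.1,0,0],0],[0,[0.2,0,0],0],[0,[0.25,0,0],0]]}}

```text
clock: 15.82
tcp_pos: [0.4889, -0.1383, 0.189]
eef_rot: [[-0.048, 0.996, -0.081], [-0.001, -0.081, -0.997], [-0.999, -0.048, 0.005]]
contact_force: [0.8, 0.6, 3.5]
grip_width: -0.0001
```

Emit:
{"api": "apply_moves", "payload": {"steps": [[0,[0.1,0,0],0],[0,[0.2,0,0],0],[0,[0.2,0,0],0]]}}

```text
clock: 16.07
tcp_pos: [0.4891, -0.1383, 0.1884]
eef_rot: [[-0.047, 0.996, -0.081], [-0.002, -0.081, -0.997], [-0.999, -0.046, 0.005]]
contact_force: [-6.2, 3.3, 18.0]
grip_width: 0.0004
```

The button is on its hard stop at 18 N. Holding briefly, then lifting.

Emit:
{"api": "apply_moves", "payload": {"steps": [[0,[0,0,0],0],[0,[-0.5,0,0],0],[0,[-2,0,0],0],[0,[-5,0,0],0],[0,[-9,0,0],0]]}}

```text
clock: 16.48
tcp_pos: [0.4925, -0.1379, 0.2772]
eef_rot: [[-0.052, 0.995, -0.081], [-0.0, -0.081, -0.997], [-0.999, -0.052, 0.004]]
contact_force: [0.0, -0.4, -0.8]
grip_width: 0.0
```

Emit:
{"api": "apply_moves", "payload": {"steps": [[0,[-2,-2,-2],0],[0,[-4,-4,-4],0],[0,[-5,-6,-6],0],[0,[-5,-6,-9],0],[0,[-5,-6,-9],0]]}}

```text
clock: 16.9
tcp_pos: [0.4421, -0.0404, 0.3309]
eef_rot: [[-0.05, 0.996, -0.079], [0.0, -0.079, -0.997], [-0.999, -0.05, 0.004]]
contact_force: [0.0, -0.5, -1.0]
grip_width: 0.0002
```

```bash
python3 - <<'E'
from h import *
go((-.0916,-.131,.2))
p,d=save('wrist','w8');save('scene','s8')
for n in('wrist','scene'):
    f=np.load('pics/'+n[0]+'8.npz');hsv=cv2.cvtColor(f['p'],cv2.COLOR_RGB2HSV);P=(f['W']-O)@RP()
    r=np.hypot(P[...,0]+.095,P[...,1]+.131)<.007;print(n,'button z',np.median(P[r][:,2])*1000)
    m=(cv2.inRange(hsv,(100,100,40),(130,255,255))>0)&(P[...,2]>.155)&(P[...,2]<.17)&(abs(P[...,0])<0.08)&(P[...,1]>.1)&(P[...,1]<.18);print('blue',P[m].mean(0)*1000)
    m=(cv2.inRange(hsv,(45,100,40),(90,255,255))>0)&(P[...,2]>.155)&(P[...,2]<.18)&(P[...,1]<-.1);print('green',P[m].mean(0)*1000,P[m].min(0)*1000)
i=cv2.imread('pics/s8.png');cv2.imwrite('pics/s8z.png',cv2.resize(i[160:360,180:430],None,fx=3,fy=3))
E
```

```text
clock 16.9 tcp in printer mm [-146.4  -38.3  330.9] shift [12.84  6.07  9.25] turn 0.005 F(printer) [ 0.07 -0.49 -1.04] tilt -0.9988 w 0.00016151136349775038
wrist button z 120.51018578378947
blue [nan nan nan]
green [ -19.97560254 -144.5086087   165.44786959] [ -24.79573886 -154.11780688  155.05813406]
scene button z 117.71029408034991
blue [ 24.01944417 147.07880854 160.07165782]
green [ -16.94269177 -140.51024423  163.49641102] [ -23.92815953 -149.20501687  155.53837274]<stdin>:7: RuntimeWarning: Mean of empty slice.
  ret = um.true_divide(
```

View pics/w8.png

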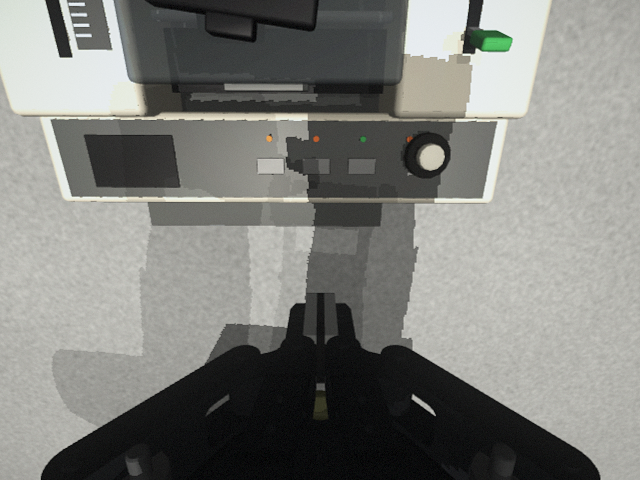

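View pics/s8z.png

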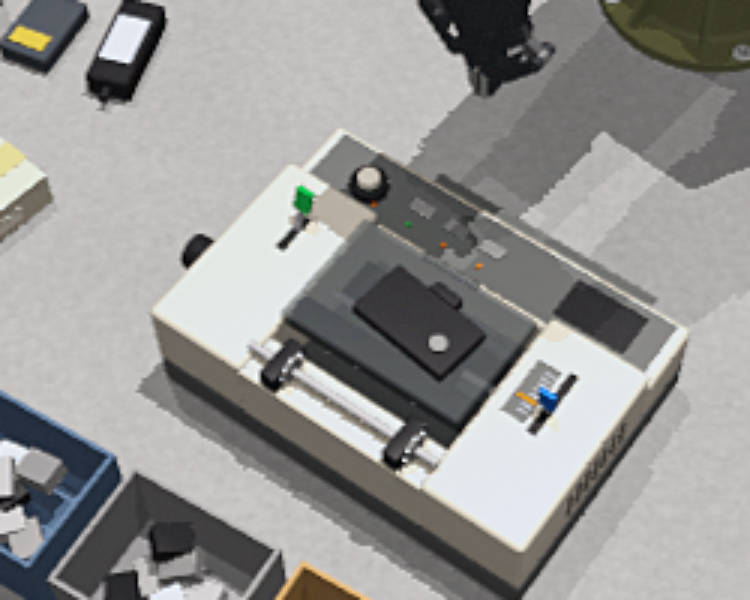

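Everything is set: blue is at the orange mark, green leans forward, the button is up and the arm is clear. Handing in.

```bash
python3 -c "
from rig import robot
print(robot.finish_job())"
```

```text
the job is handed in; nothing more can be done
None
```

I set both levers, then pressed the ready button and let it come up. The job was handed in at about 17 s of the 72 s allowed; the hand-in gives no verdict.

- **Blue lever:** it started in the first notch and I pushed it back through five felt clicks. No force reading went above about 12.6 N, but readings came only at the end of each move. Released, its pad top measured x 22.8 mm from above, against about 22.3 expected for the sixth notch. The coarser scene camera gave 24.0 at the end. Both pictures show it level with the orange mark.
- **Green lever:** I tipped it forward until it met its hard stop at 17 N. Afterwards both views show it leaning forward. My rough reading of its angle from the picture was a little short of the stop, about 0.675 rad, still above the 0.62 needed.
- **Ready button:** I pressed it until it met its hard stop at 18 N, then released it. The wrist camera put the face at z 120.5 mm, against 121 when up. The scene camera read 117.7, which I put down to that camera's depth error.
- **Other checks:** the ribbon case and the loose things in the last pictures look where they were; I judged this by eye and did not measure it. The arm touched nothing at the end. The tool picked up about 0.05 rad of tilt during the blue push, which I allowed for in the later moves.

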